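# Roll a checked feed roller onto the green line of the sorting mat

### The job

The black feed roller in the middle of the grey sorting mat has passed its check. With your fingertips, push it so that it rolls along the mat, turning over and not dragged (a light sideways push on its upper half will do), and comes to rest centred over the green line and parallel with it. Do not press hard on it, pick it up or lift it off the mat, and leave the loupe, the tape roll and the tumbler where they are.

Things in the scene. Friction and masses are not known exactly. Their poses are not given: they have to be found in the camera images.
- roller: Loose smooth black roller, 150 g: barrel 24 mm in diameter, 70 mm long, with steel journals 8 mm thick sticking out 9 mm at each end. Origin at its centre on its axis, 15 mm above the work surface; x along the barrel, roughly parallel to the lines; z points to its white stripe, up at the start, and turns as it rolls. Friction about 0.4; pushed slowly and let go, it stops within a few mm.
- mat: Fixed grey flat mat with a thin white border, 116 mm (its x) by 310 mm (its y), 3 mm thick. Origin at the centre of its underside, on the work surface, z up. Its long side, y, is the direction of rolling. The roller starts near its middle. A finger behind the roller at about axis height rolls it along; one on its very top rolls it at half the finger's speed and may wedge it.
- green_line: Green line printed on the mat, 108 mm long and 4 mm wide; the target. Origin at its centre on the mat's upper face, 3 mm above the work surface; its x axis runs along the line, y across it, z up. It lies about 115 mm from the mat's middle, near one end or the other, and runs parallel with the mat's short side.
- red_line: Red line of the same size, near the other end of the mat; for rejected rollers, not the target. Axes and origin as for the green line.
- loupe: Black eye loupe, 35 mm in diameter and 26 mm high, standing loose beyond the +y end of the mat. Origin at the centre of its underside. Must not be disturbed.
- tape_roll: Orange roll of tape lying flat, 62 mm in diameter and 20 mm high, loose beyond the -y end of the mat. Origin at the centre of its underside. Must not be disturbed.
- tumbler: Blue plastic tumbler standing loose to the left of the mat, past the loupe, 67 mm in diameter and 75 mm high. Origin at the centre of its underside. Must not be disturbed.
There are look-alikes about, which are no part of the job. There is more than one size of the roller; the one meant has the size given above.

How it is judged:
By the outcome, as a careful person would: the job done as asked, in the order asked, and still so for the second after the job is handed in, with the robot touching nothing.
It also fails if it takes over 45 s, if anything falls off the work surface, if the arm or the gripper's body presses on something with over 40 N, if the wrist force passes 120 N, or if a joint passes its speed limit or range.

### The arm

A 6-joint arm with a two-finger parallel gripper is mounted at the origin on a cart in front of the work surface, level with it; the furniture and walls round the work are solid. World frame = base frame: x ahead of the robot, y to its left, z up, the work surface at z = 0. Lengths are in m, angles in rad, forces in N, time in s.
With the tool pointing down it reaches from about 0.35 to 0.925 m from the base axis. Payload 6.4 kg.
Tool frame: the origin (TCP) lies at the very end of the fingers, on their centre line; the grasp point (between the pads) lies 19 mm behind it (robot.tcp_to_grasp is the distance from the TCP to the grasp point, in m); y points along the fingers, z is the direction in which the jaws open and shut, and the axes are right-handed (so a half turn about y gives the same grasp; the last joint's range is limited). The gripper opens to 85 mm and grips with 20 to 120 N. Pads are 22 mm wide; open, the fingers measure 114 mm over their backs; the gripper's body (76 mm by 85 mm) begins 54 mm behind the grasp point. The pads swing forward as they close: fully open they stand 13 mm farther back than shut.
Start: joints at [-1.401, 0.245, 1.558, -0, 1.339, -0.174], TCP at [0.219, -0.612, 0.231] pointing down, gripper open.
Joint ranges: [-3.13, 3.13], [-1.02, 2.26], [0.13, 2.54], [-0.95, 4.09], [0.21, 2.88], [-2.74, 2.74]. Speed limits (rad/s): [2.57, 2.57, 3.14, 3.14, 3.14, 3.14].

### API

Orientations are given as a rotation vector (axis times angle).
In Python, from rig import robot, cams, ticket gives the robot as it stands.
- The arm moves only by the tool jog_arm, never from a script. Its argument "commands" is text: rows parted by semicolons, each of 7 numbers parted by spaces: the shift along the tool's x, y, z in cm, then the turn, a rotation vector about the tool's x, y, z in degrees, then the finger opening in cm, from 0 to 8.54. A call has 1 to 12 rows; each row shifts and turns the pose as measured when the row begins, along the tool's axes as they then stand; what a row does not reach is not made up. A row lasts 1/10 s, in which the tool goes at most 50 mm and 8.59 degrees, less where a joint would pass 70% of its speed; a pose out of reach is approached as far as the arm can. A call with a gripper value outside its range is refused whole. The fingers move at their own pace and stop on an object; "newtons" is the grip in N (left out, the last holds). Time passes only in rows, so rows that do not move let the fingers close. It gives the time, the measured TCP pose, the force and the opening at its end, in the units of the state.
- robot.state(): the state, without advancing time (a new reading comes with each control period).
- cams.camera(name): name is "scene" or "top" or "wrist"; returns the picture (420x560x3 uint8, red, green, blue); there is no depth.
- cams.get_calibration(name): a dict with "K" (3x3 intrinsics, pixels), "eye" and "attitude" of the camera in the world; the wrist camera has in their place "hand_eye" (4x4, takes a point from camera to tool coordinates, whose origin is the TCP and whose axes are the tool frame's). Camera axes: x right, y down, z forward; pixel columns grow to the right and rows downward; lengths in m; the calibration is good to about 2 mm. The wrist camera is an equidistant fisheye: a pixel r from the principal point sees the ray r / f radians off the axis. A picture is of the moment at which its call begins: read the wrist's pose just before it. get_calibration takes no time and is no camera call.
- ticket.close_job(): hands the job in, once; it reports no verdict.
The state is a dict: "time": time; "q": joint angles; "qvel": joint speeds; "joint_torque": joint torques, N m; "tcp_pos": TCP position; "orientation": TCP orientation; "ft_force": force on the tool from outside, world axes, zero at the start; "moment": the same for the moment, N m; "finger_gap": finger opening in m.
Only numpy, scipy, OpenCV 4.12 (cv2) and the standard library are available. Lean on these libraries where they do the work, as an engineer would, in place of code of your own. Each camera call takes 0.05 s, during which the arm holds its last target. There are 200 camera calls.

## Working session

There is one attempt and no reset: what is moved stays moved. The work goes in short steps, Python scripts to look and compute and a tool call to move; the robot and the scene stay as the last step left them, time stands still between calls to the robot, and variables do not carry over. Pictures are saved under pics/ and viewed, about 8 in all and at most 12, crops included, and the job is handed in when it is done.

Besides the shell and the picture viewer there is one more tool, called after "Emit:" by a JSON object that holds its "op" and its "data", one argument or row to a line. jog_arm: Moves the arm, as the interface text tells. Its arguments: {"type":"object","properties":{"commands":{"type":"string"},"newtons":{"type":"number"}},"required":["commands"]}

```bash
mkdir -p pics; ls
python3 - <<'E'
from rig import robot,cams
import cv2,numpy as np
s=robot.state();print(s['time'],s['q'],s['tcp_pos'],s['orientation'],s['finger_gap'],s['ft_force'])
for n in ['top','scene']:
    c=cams.get_calibration(n);print(n,c)
    cv2.imwrite(f'pics/{n}0.png',cams.camera(n)[:,:,::-1])
print(cams.get_calibration('wrist'))
E
```

```text
pics
0.0 [-1.40108931e+00  2.45819143e-01  1.55902022e+00  5.45748604e-06
  1.33872936e+00 -1.74112421e-01] [ 0.21900749 -0.61139056  0.23017376] [-0.35325629  2.03671697 -2.03263619] 0.08521826750280106 [ 0.30780698  0.53036961 -0.92473212]
top {'K': array([[509.88077277,   0.        , 280.26751958],
       [  0.        , 509.88077277, 214.3800286 ],
       [  0.        ,   0.        ,   1.        ]]), 'eye': array([0.35952384, 0.0197918 , 1.36975624]), 'attitude': array([-2.18433536,  2.19681769, -0.06310845])}
scene {'K': array([[469.9173201 ,   0.        , 278.96519628],
       [  0.        , 469.9173201 , 206.24139387],
       [  0.        ,   0.        ,   1.        ]]), 'eye': array([-0.18577738,  0.53985746,  0.78538864]), 'attitude': array([-1.09107952,  2.35299454, -1.06861912])}
{'K': array([[325.1922621 ,   0.        , 283.66016989],
       [  0.        , 325.1922621 , 208.46459536],
       [  0.        ,   0.        ,   1.        ]]), 'hand_eye': array([[ 4.09367658e-04,  9.65368195e-01,  2.60890936e-01,
        -6.60648720e-02],
       [-5.74336575e-04, -2.60890688e-01,  9.65368178e-01,
        -1.42864364e-01],
       [ 9.99999751e-01, -5.45029717e-04,  4.47646052e-04,
        -4.25454744e-04],
       [ 0.00000000e+00,  0.00000000e+00,  0.00000000e+00,
         1.00000000e+00]])}
```

View pics/top0.png

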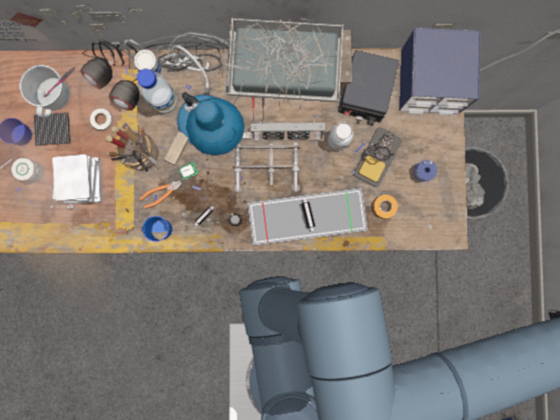

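View pics/scene0.png

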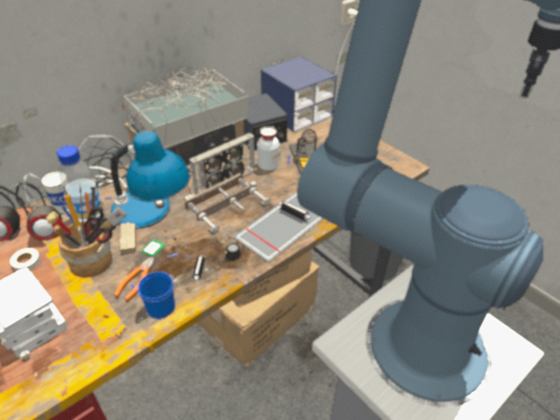

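The top view shows the mat at (308,216) with the black roller on it at (308,215). The green line is at (349,209), on the -y side next to the tape roll (385,206), and the red line is at (265,222). The loupe is at (236,219) and the tumbler at (157,228).

Look-alikes for the roller are the small loose roller at (204,215), off the mat, and the rollers on the rack at about (285,130). I choose the one on the mat at (308,215). Next I'll measure it and check it in a close crop.

```bash
cat > h.py <<'E'
import numpy as np,cv2
from scipy.spatial.transform import Rotation as R
from rig import robot,cams
def ray(name,uv,pose=None):
    c=cams.get_calibration(name);K=c['K'];uv=np.atleast_2d(uv).astype(float)
    p=(uv-K[:2,2])/K[0,0]
    if name!='wrist':
        return np.array(c['eye']),np.c_[p,np.ones(len(p))]@R.from_rotvec(c['attitude']).as_matrix().T
    th=np.linalg.norm(p,axis=1,keepdims=True)
    d=np.c_[p/np.maximum(th,1e-9)*np.sin(th),np.cos(th)]
    H=c['hand_eye'];Rt=R.from_rotvec(pose['orientation']).as_matrix()
    return Rt@H[:3,3]+pose['tcp_pos'],d@H[:3,:3].T@Rt.T
def onto(name,uv,z,pose=None):
    e,d=ray(name,uv,pose);return e+d*((z-e[2])/d[:,2:])
def project(pts,pose):   # world -> wrist pixels
    c=cams.get_calibration('wrist');H=c['hand_eye'];Rt=R.from_rotvec(pose['orientation']).as_matrix()
    p=(np.atleast_2d(pts)-pose['tcp_pos'])@Rt; p=(p-H[:3,3])@H[:3,:3]
    r=np.linalg.norm(p[:,:2],axis=1,keepdims=True);th=np.arctan2(r,p[:,2:])
    return p[:,:2]/r*th*c['K'][0,0]+c['K'][:2,2]
def masks(im):
    hsv=cv2.cvtColor(im,cv2.COLOR_RGB2HSV);h,s,v=cv2.split(hsv)
    return {'green':(h>40)&(h<85)&(s>70)&(v>70),'red':((h<8)|(h>172))&(s>90)&(v>80),'dark':v<60}
def blob(m,roi):
    k=np.zeros(m.shape,bool);x0,y0,x1,y1=roi;k[y0:y1,x0:x1]=m[y0:y1,x0:x1]
    n,l,st,c=cv2.connectedComponentsWithStats(k.astype(np.uint8))
    i=1+np.argmax(st[1:,4]);ys,xs=np.where(l==i);P=np.c_[xs,ys].astype(np.float32)
    return P
def axis(P):
    c=P.mean(0);w,V=np.linalg.eigh(np.cov((P-c).T));return c,V[:,1],2*np.sqrt(3*w[::-1])
E
python3 - <<'E'
from h import *
im=cv2.imread('pics/top0.png')[:,:,::-1].copy();m=masks(im)
roi=(245,185,372,245)
for n,z in [('green',.003),('red',.003),('dark',.015)]:
    P=blob(m[n],roi);W=onto('top',P,z)[:,:2];c,v,L=axis(W);print(n,len(P),P.mean(0),c.round(4),v.round(3),L.round(4))
for n,uv,z in [('tape',(385,206),.02),('loupe',(236,219),.026),('tumbler',(157,228),.075),('other',(204,215),.01)]: print(n,onto('top',uv,z).round(3))
cv2.imwrite('pics/crop1.png',cv2.resize(im[170:260,180:410,::-1],None,fx=3.4,fy=3.4,interpolation=cv2.INTER_CUBIC))
E
```

```text
green 58 [348.5862  210.48276] [ 0.45   -0.1618] [-0.993 -0.122] [0.1045 0.004 ]
red 47 [264.65958 221.61702] [0.4214 0.0637] [-0.992 -0.126] [0.0978 0.0036]
dark 45 [304.8889  215.35556] [ 0.4369 -0.0438] [-0.973 -0.231] [0.0697 0.0048]
tape [[ 0.46  -0.256  0.02 ]]
loupe [[0.428 0.139 0.026]]
tumbler [[0.403 0.335 0.075]]
other [[0.44  0.226 0.01 ]]
```

View pics/crop1.png

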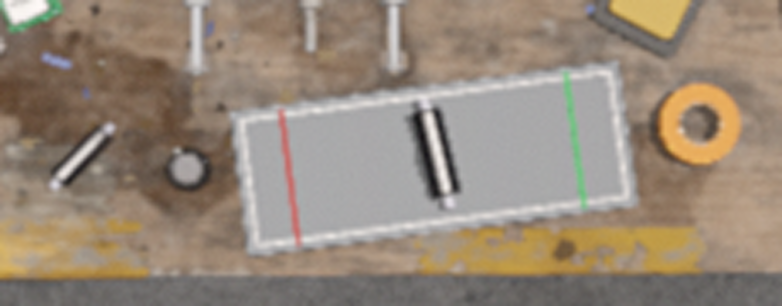

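The crop shows one full-size black roller on the mat, centred near crop (437,153). It is yawed about 7° from the lines. The small roller at (82,155) is the look-alike, the green line is at (575,140) and the tape roll is beyond it. Now I'll work out the approach.

Run:
```python
from h import *
s=robot.state();Rt=R.from_rotvec(s['orientation']).as_matrix();print(Rt.round(3),s['time'])
ends=np.array([[424,104],[448,202]])/3.4+[180,170]
r=onto('top',ends,.015);print('roller',r.round(4),np.linalg.norm(r[0]-r[1]))
c=r.mean(0)
u=np.array([.992,.126,0]);n=np.array([.126,-.992,0])
mid=np.array([.4357,-.049,0.003]);print('rel mat centre along',(c-mid)@u,'roll dir',(c-mid)@n)
T=np.c_[n,[0,0,-1],u];print('turn tool deg',np.degrees(R.from_matrix(Rt.T@T).as_rotvec()))
tgt=c-n*.05;tgt[2]=.13
print(tgt,'shift in current tool cm',Rt.T@(tgt-s['tcp_pos'])*100)
print('shift in T axes', T.T@(tgt-s['tcp_pos'])*100)
```

```text
[[-0.941 -0.     0.337]
 [-0.337  0.002 -0.941]
 [-0.    -1.    -0.002]] 0.1
roller [[ 0.4763 -0.0436  0.015 ]
 [ 0.3993 -0.0617  0.015 ]] 0.07904072035387022
rel mat centre along 0.0016362828986270469 roll dir 0.003902481234767089
turn tool deg [ 6.94072463e-02 -7.75390007e+01 -8.08314923e-02]
[ 0.43151503 -0.00306531  0.13      ] shift in current tool cm [-40.51028716  10.12750797 -50.09902851]
shift in T axes [-57.67555241  10.02994906  28.74446101]
```

Run:
```python
from h import *
from scipy.linalg import logm,expm
s=robot.state();A=np.eye(4);A[:3,:3]=R.from_rotvec(s['orientation']).as_matrix();A[:3,3]=s['tcp_pos']
n=np.array([.126,-.992,0])/np.hypot(.126,.992);u=np.array([-n[1],n[0],0])
B=np.eye(4);B[:3,:3]=np.c_[n,[0,0,-1],u];B[:3,3]=[.4315,-.003,.13]
N=18;D=expm(np.real(logm(np.linalg.inv(A)@B))/N)
print(D[:3,3]*100,np.degrees(R.from_matrix(D[:3,:3]).as_rotvec()))
P=A
for i in range(N):
    P=P@D
    if i%3==2: print(P[:3,3].round(3),np.hypot(*P[:2,3]).round(3))
```

```text
[-3.74571666  0.55940459 -0.96384668] [ 3.85595813e-03 -4.30772226e+00 -4.49063846e-03]
[ 0.31  -0.539  0.214] 0.622
[ 0.382 -0.449  0.197] 0.59
[ 0.432 -0.345  0.18 ] 0.553
[ 0.458 -0.232  0.163] 0.513
[ 0.458 -0.116  0.147] 0.472
[ 0.432 -0.003  0.13 ] 0.432
```

Emit:
{"op": "jog_arm", "data": {
  "commands": "-3.75 0.56 -0.96 0 -4.31 0 3.5; -3.75 0.56 -0.96 0 -4.31 0 3.5; -3.75 0.56 -0.96 0 -4.31 0 3.5; -3.75 0.56 -0.96 0 -4.31 0 3.5; -3.75 0.56 -0.96 0 -4.31 0 3.5; -3.75 0.56 -0.96 0 -4.31 0 3.5; -3.75 0.56 -0.96 0 -4.31 0 3.5; -3.75 0.56 -0.96 0 -4.31 0 3.5; -3.75 0.56 -0.96 0 -4.31 0 3.5",
  "newtons": 20
}}

```text
time: 1.0
tcp_pos: [0.434, -0.3357, 0.1748]
orientation: [-0.909, 1.594, -1.584]
ft_force: [0.2, 0.5, -0.6]
finger_gap: 0.0347
```

Emit:
{"op": "jog_arm", "data": {
  "commands": "-3.75 0.56 -0.96 0 -4.31 0 3.5; -3.75 0.56 -0.96 0 -4.31 0 3.5; -3.75 0.56 -0.96 0 -4.31 0 3.5; -3.75 0.56 -0.96 0 -4.31 0 3.5; -3.75 0.56 -0.96 0 -4.31 0 3.5; -3.75 0.56 -0.96 0 -4.31 0 3.5; -3.75 0.56 -0.96 0 -4.31 0 3.5"
}}

```text
time: 1.7
tcp_pos: [0.4455, -0.056, 0.1335]
orientation: [-1.215, 1.203, -1.189]
ft_force: [0.5, 0.8, -0.5]
finger_gap: 0.0348
```

Run:
```python
from h import *
s=robot.state();im=cams.camera('wrist');cv2.imwrite('pics/w1.png',im[:,:,::-1])
Rt=R.from_rotvec(s['orientation']).as_matrix();print(s['time'],s['tcp_pos'].round(4),Rt.round(3),s['finger_gap'],s['qvel'].round(2))
n=np.array([.126,-.992,0]);u=np.array([.992,.126,0])
print('turn',np.degrees(R.from_matrix(Rt.T@np.c_[n,[0,0,-1],u]).as_rotvec()),'shift',Rt.T@(np.array([.4315,-.003,.13])-s['tcp_pos'])*100)
```

```text
1.7 [ 0.4455 -0.056   0.1335] [[ 0.018 -0.004  1.   ]
 [-1.     0.007  0.018]
 [-0.007 -1.    -0.004]] 0.03482673218386629 [ 0.75 -0.29  0.38  0.01 -0.09 -0.04]
turn [ 0.21325481 -6.21847463 -0.43377942] shift [-5.31913826  0.39658332 -1.30771069]
```

View pics/w1.png

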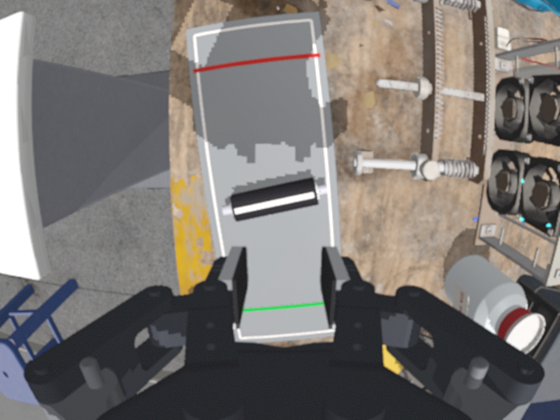

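The wrist view looks down on the mat: red line at (257,61), roller at (275,199) with its white stripe up, green line at (284,307) between the fingers. Now to measure from this frame.

```bash
cat >> h.py <<'E'
def world_axis(P,z,pose,name='wrist'):
    W=onto(name,P,z,pose)[:,:2].astype(np.float32)
    (c,(a,b),ang)=cv2.minAreaRect(W*1000)
    box=cv2.boxPoints((c,(a,b),ang));e=box[1]-box[0];f=box[2]-box[1]
    L,v=(e,f) if np.hypot(*e)>np.hypot(*f) else (f,e)
    d=L/np.hypot(*L);d=d*np.sign(d[0]);return np.array(c)/1000,d,(np.hypot(*L),np.hypot(*v))
def report(im,s,roiR,roiG,roiRed=None,name='wrist'):
    m=masks(im);out={}
    for n,z,roi in [('green',.003,roiG),('red',.003,roiRed),('dark',.015,roiR)]:
        if roi is None: continue
        P=blob(m[n],roi);
        c,d,L=world_axis(P,z,s,name);out[n]=(c,d)
        print(n,len(P),P.mean(0).round(1),'c',c.round(4),'yaw',np.degrees(np.arctan2(d[1],d[0])).round(2),'size',np.round(L,1))
    return out
E
cat > s1.py <<'E'
from h import *
im=cv2.imread('pics/w1.png')[:,:,::-1].copy()
s={'tcp_pos':np.array([ 0.4455,-0.056,0.1335]),'orientation':np.array([-1.215,1.203,-1.189])}
o=report(im,s,(215,170,335,225),(240,295,330,318),(190,45,325,80))
g,r=o['green'][0],o['red'][0];n=(g-r)/np.linalg.norm(g-r);u=np.array([-n[1],n[0]])
k=o['dark'][0];print('line dist',np.linalg.norm(g-r),'n yaw',np.degrees(np.arctan2(u[1],u[0])),'roller: to green',(g-k)@n,'along',(k-g)@u)
E
python3 s1.py
```

```text
green 320 [283.3 306.7] c [ 0.4458 -0.1623] yaw 6.93 size [81.4  4.6]
red 558 [255.7  61.4] c [0.4192 0.0638] yaw 7.0 size [107.4   4. ]
dark 762 [273.7 190.3] c [ 0.435  -0.0444] yaw 11.9 size [69.6  8.7]
line dist 0.22765199730536587 n yaw 6.717750512199763 roller: to green 0.1183271550045406 along 0.00302407621013376
```

```bash
cat > go.py <<'E'
import sys
from h import *
s=robot.state();Rt=R.from_rotvec(s['orientation']).as_matrix()
a=np.radians(float(sys.argv[4]) if len(sys.argv)>4 else 6.95)
T=np.c_[[np.sin(a),-np.cos(a),0],[0,0,-1],[np.cos(a),np.sin(a),0]]
t=np.array([float(v) for v in sys.argv[1:4]])
print(s['time'],s['tcp_pos'].round(4),'shift cm',(Rt.T@(t-s['tcp_pos'])*100).round(2),'then-axes',(T.T@(t-s['tcp_pos'])*100).round(2),'turn',np.degrees(R.from_matrix(Rt.T@T).as_rotvec()).round(2),'F',s['ft_force'].round(2))
E
python3 go.py .4296 -.0033 .09
cat > s2.py <<'E'
from h import *
im=cv2.imread('pics/w1.png')[:,:,::-1].copy()
s={'tcp_pos':np.array([ 0.4455,-0.056,0.1335]),'orientation':np.array([-1.215,1.203,-1.189])}
m=masks(im)['dark'].astype(np.uint8);k=np.zeros_like(m);k[170:225,222:325]=m[170:225,222:325]
k=cv2.morphologyEx(k,cv2.MORPH_CLOSE,np.ones((15,15)));P=blob(k>0,(215,165,335,230));print(len(P),P.mean(0),world_axis(P,.015,s))
E
python3 s2.py
```

```text
1.75 [ 0.4428 -0.0511  0.1316] shift cm [-4.76  4.22 -1.17] then-axes [-4.91  4.16 -0.73] turn [ 0.46 -5.6  -0.7 ] F [-0.75  3.07 -1.98]
2091 [273.81778 198.56624] (array([ 0.43660168, -0.05142844]), array([0.9737535 , 0.22760516], dtype=float32), (np.float32(69.608536), np.float32(21.864988)))
```

Emit:
{"op": "jog_arm", "data": {
  "commands": "-2.1 1.5 -0.6 0.2 -2.8 -0.3 3.5; -2.1 1.5 -0.5 0.2 -2.8 -0.3 3.5; 0 0 0 0 0 0 3.5; 0 0 0 0 0 0 3.5"
}}

```text
time: 2.15
tcp_pos: [0.4277, -0.0058, 0.1004]
orientation: [-1.268, 1.115, -1.112]
ft_force: [0.4, -0.2, 0.5]
finger_gap: 0.035
```

```bash
python3 go.py .4316 -.0097 .01
```

```text
2.15 [ 0.4277 -0.0058  0.1004] shift cm [0.45 9.04 0.35] then-axes [0.44 9.04 0.34] turn [ 0.1   0.46 -0.09] F [ 0.41 -0.21  0.47]
```

Emit:
{"op": "jog_arm", "data": {
  "commands": "0 3 0.3 0 0.5 0 3.5; 0 2.5 0 0 0 0 3.5; 0 2 0 0 0 0 3.5; 0 0.7 0 0 0 0 3.5; 0 0.4 0 0 0 0 3.5; 0 0 0 0 0 0 3.5"
}}

```text
time: 2.75
tcp_pos: [0.4379, -0.0114, 0.017]
orientation: [-1.256, 1.118, -1.133]
ft_force: [-0.1, 0.1, 1.1]
finger_gap: 0.0351
```

```bash
python3 go.py .4316 -.0097 .01
python3 - <<'E'
from h import *
s=robot.state();im=cams.camera('wrist');cv2.imwrite('pics/w2.png',im[:,:,::-1])
cv2.imwrite('pics/s2.png',cv2.resize(cams.camera('scene')[170:290,200:360,::-1],None,fx=4,fy=4,interpolation=cv2.INTER_CUBIC))
E
```

```text
2.75 [ 0.4379 -0.0114  0.017 ] shift cm [-0.24  0.69 -0.62] then-axes [-0.25  0.7  -0.61] turn [-0.51 -0.55  0.22] F [-0.1   0.1   1.11]
```

View pics/w2.png

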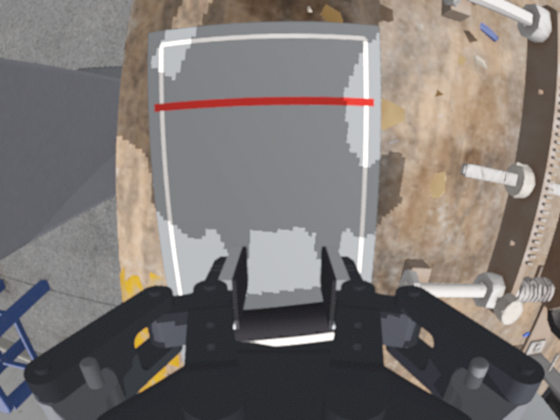

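The wrist view shows the fingers behind the roller, which is visible at (285,322). The arm drifted about 6 mm along the line during the descent, so I'll correct that before lowering to axis height.

Emit:
{"op": "jog_arm", "data": {
  "commands": "-0.1 0 -0.4 -0.3 -0.3 0.2 3.5; 0 0.3 -0.2 -0.2 -0.2 0 3.5; 0 0.2 0 0 0 0 3.5; 0 0 0 0 0 0 3.5"
}}

```text
time: 3.25
tcp_pos: [0.4337, -0.0115, 0.0145]
orientation: [-1.262, 1.114, -1.123]
ft_force: [-0.9, -0.1, -0.5]
finger_gap: 0.0348
```

```bash
python3 go.py .4316 -.0097 .01
```

```text
3.25 [ 0.4337 -0.0115  0.0145] shift cm [-0.21  0.45 -0.19] then-axes [-0.21  0.45 -0.18] turn [-0.31  0.03  0.15] F [-0.92 -0.14 -0.53]
```

View pics/s2.png

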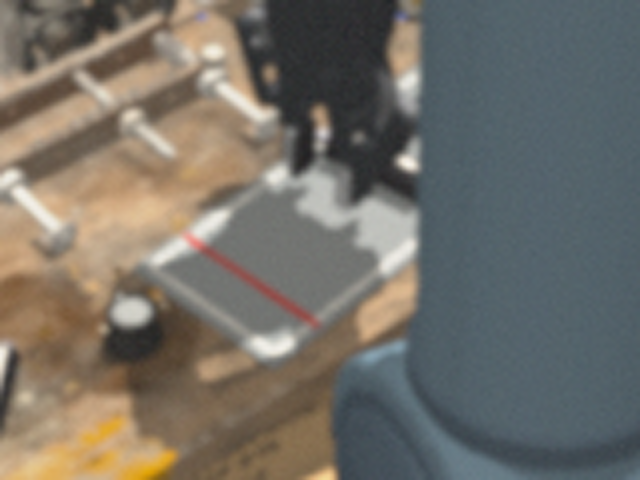

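The scene crop shows the fingers down over the mat, with the red line and the loupe (crop 130,315) undisturbed. I'll lower a little more and start a slow push.

Emit:
{"op": "jog_arm", "data": {
  "commands": "0 0.4 -0.2 -0.2 0 0.1 3.5; 0 0.1 0 0 0 0 3.5; 0.3 0 0 0 0 0 3.5; 0.3 0 0 0 0 0 3.5; 0.3 0 0 0 0 0 3.5; 0.3 0 0 0 0 0 3.5"
}}

```text
time: 3.85
tcp_pos: [0.433, -0.0244, 0.009]
orientation: [-1.264, 1.117, -1.12]
ft_force: [0.6, 0.8, 0.8]
finger_gap: 0.035
```

```bash
python3 go.py .4316 -.0097 .01
```

```text
3.85 [ 0.433  -0.0244  0.009 ] shift cm [-1.47 -0.1   0.04] then-axes [-1.47 -0.1   0.04] turn [-0.08  0.07  0.04] F [0.62 0.78 0.83]
```

Emit:
{"op": "jog_arm", "data": {
  "commands": "0.3 -0.1 0 0 0 0 3.5; 0.3 0 0 0 0 0 3.5; 0.3 0 0 0 0 0 3.5; 0.3 0 0 0 0 0 3.5; 0.3 0 0 0 0 0 3.5; 0.3 0 0 0 0 0 3.5; 0.2 0 0 0 0 0 3.5; 0.1 0 0 0 0 0 3.5; 0 0 0 0 0 0 3.5"
}}

```text
time: 4.75
tcp_pos: [0.4361, -0.0478, 0.0103]
orientation: [-1.263, 1.118, -1.121]
ft_force: [0.5, 0.0, -0.7]
finger_gap: 0.0347
```

```bash
python3 go.py .4316 -.0097 .01
python3 - <<'E'
from h import *
s=robot.state();im=cams.camera('top');cv2.imwrite('pics/t2.png',cv2.resize(im[170:260,210:410,::-1],None,fx=4,fy=4,interpolation=cv2.INTER_CUBIC))
w=cams.camera('wrist');cv2.imwrite('pics/w3.png',w[:,:,::-1])
E
```

```text
4.75 [ 0.4361 -0.0478  0.0103] shift cm [-3.84  0.03  0.01] then-axes [-3.84  0.03  0.01] turn [-0.11  0.    0.05] F [ 0.53  0.04 -0.72]
```

View pics/t2.png

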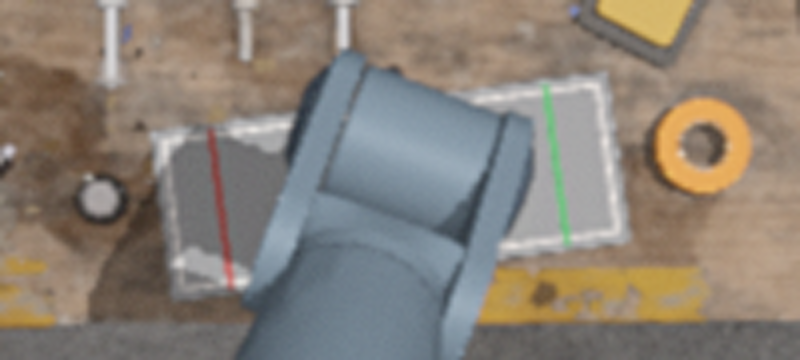

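The top view has the arm covering the roller. The tape roll (702,146) and loupe (100,198) have not moved. Contact force is tiny, so I'll continue the push and stop short to re-measure.

Emit:
{"op": "jog_arm", "data": {
  "commands": "0.3 0 0 0 0 0 3.5; 0.4 0 0 0 0 0 3.5; 0.4 0 0 0 0 0 3.5; 0.4 0 0 0 0 0 3.5; 0.4 0 0 0 0 0 3.5; 0.4 0 0 0 0 0 3.5; 0.4 0 0 0 0 0 3.5; 0.4 0 0 0 0 0 3.5; 0.3 0 0 0 0 0 3.5; 0.2 0 0 0 0 0 3.5; 0.1 0 0 0 0 0 3.5; 0 0 0 0 0 0 3.5"
}}

```text
time: 6.05
tcp_pos: [0.441, -0.0879, 0.0103]
orientation: [-1.263, 1.117, -1.121]
ft_force: [0.3, -0.3, -0.0]
finger_gap: 0.0353
```

```bash
python3 go.py .447 -.1622 .01
python3 - <<'E'
from h import *
w=cams.camera('wrist');cv2.imwrite('pics/w4.png',w[:,:,::-1])
E
```

```text
6.05 [ 0.441  -0.0879  0.0103] shift cm [ 7.45  0.04 -0.31] then-axes [ 7.45  0.03 -0.31] turn [-0.11  0.01  0.06] F [ 0.33 -0.35 -0.05]
```

View pics/w4.png

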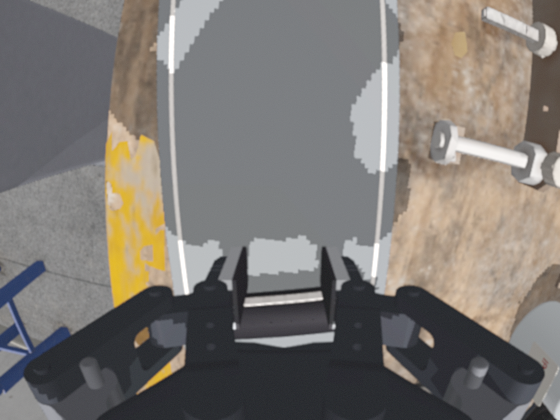

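The wrist view shows the roller just ahead of the fingers at (285,315). Its white stripe has turned to the rear at (283,297), so it is rolling, and it is aligned with the fingers. I'll check the gap, then push on.

Run:
```python
from h import *
s=robot.state();n=np.array([.121,-.9927,0]);u=np.array([.9927,.121,0])
for d in (.023,.026,.030,.035):
    c=s['tcp_pos']+n*d;c[2]=.015
    p=[c+[0,0,.012],c-n*.012,c+n*.012*.7+[0,0,.0085],c+n*.012]
    print(d,project(np.array(p),s).round(0).tolist())
```

```text
0.023 [[284.0, 323.0], [284.0, 288.0], [284.0, 333.0], [284.0, 328.0]]
0.026 [[284.0, 328.0], [284.0, 294.0], [284.0, 337.0], [284.0, 333.0]]
0.03 [[284.0, 335.0], [284.0, 301.0], [284.0, 343.0], [284.0, 339.0]]
0.035 [[284.0, 343.0], [284.0, 309.0], [284.0, 351.0], [284.0, 346.0]]
```

Emit:
{"op": "jog_arm", "data": {
  "commands": "0.3 0 0 0 0 0 3.5; 0.4 0 0 0 0 0 3.5; 0.4 0 0 0 0 0 3.5; 0.4 0 0 0 0 0 3.5; 0.4 0 0 0 0 0 3.5; 0.4 0 0 0 0 0 3.5; 0.3 0 0 0 0 0 3.5; 0.3 0 0 0 0 0 3.5; 0.2 0 0 0 0 0 3.5; 0.1 0 0 0 0 0 3.5; 0 0 0 0 0 0 3.5; -0.3 0 0 0 0 0 3.5"
}}

```text
time: 7.3
tcp_pos: [0.4449, -0.1196, 0.0104]
orientation: [-1.263, 1.117, -1.121]
ft_force: [-0.7, 0.2, -0.0]
finger_gap: 0.0353
```

Emit:
{"op": "jog_arm", "data": {
  "commands": "-1 -0.5 0 0 0 0 3.5; -1 -2 0 0 0 0 3.5; 0 -4 0 0 0 0 3.5; 0 -3 0 0 0 0 3.5; 3 0 0 0 0 0 3.5; 3.5 0 0 0 0 0 3.5; 3.5 0 0 0 0 0 3.5; 0 0 0 0 0 0 3.5; 0 0 0 0 0 0 3.5"
}}

```text
time: 8.2
tcp_pos: [0.4537, -0.1935, 0.1111]
orientation: [-1.266, 1.113, -1.116]
ft_force: [-0.3, -0.1, -0.7]
finger_gap: 0.0347
```

```bash
python3 go.py .447 -.1622 .01
python3 - <<'E'
from h import *
w=cams.camera('wrist');cv2.imwrite('pics/w5.png',w[:,:,::-1])
E
```

```text
8.2 [ 0.4537 -0.1935  0.1111] shift cm [-3.19 10.11 -0.28] then-axes [-3.19 10.11 -0.29] turn [-0.1   0.4   0.04] F [-0.25 -0.1  -0.65]
```

View pics/w5.png

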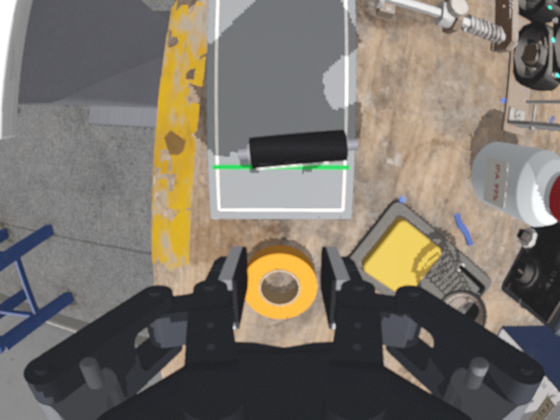

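The view shows the whole green line, (212–350, 167), with the roller just short of it at (298,148). It is slightly yawed and shifted right. Now to measure that.

```bash
cat > s3.py <<'E'
from h import *
import sys
f,roiR,roiG=sys.argv[1],eval(sys.argv[2]),eval(sys.argv[3])
s=robot.state();im=cv2.imread(f)[:,:,::-1].copy();m=masks(im)
G=blob(m['green'],roiG)
x0,y0,x1,y1=roiG;ys,xs=np.where(m['green'][y0:y1,x0:x1]);G=np.c_[xs+x0,ys+y0].astype(np.float32)
g,d,L=world_axis(G,.003,s);print('green',g.round(4),np.degrees(np.arctan2(d[1],d[0])),L)
x0,y0,x1,y1=roiR;k=np.zeros(m['dark'].shape,np.uint8);k[y0:y1,x0:x1]=m['dark'][y0:y1,x0:x1]
k=cv2.morphologyEx(k,cv2.MORPH_OPEN,np.ones((3,3)));k=cv2.morphologyEx(k,cv2.MORPH_CLOSE,np.ones((13,13)))
P=blob(k>0,roiR);c,e,L=world_axis(P,.015,s);print('roller',P.mean(0),c.round(4),np.degrees(np.arctan2(e[1],e[0])),L)
n=np.array([d[1],-d[0]]);print('to go along n',(g-c)@n*1000,'roller offset along u',(c-g)@d*1000,'yaw diff',np.degrees(np.arctan2(e[1],e[0])-np.arctan2(d[1],d[0])))
E
python3 s3.py pics/w5.png "(235,120,365,175)" "(205,150,360,180)"
```

```text
green [ 0.4475 -0.1619] 6.921445 (np.float32(108.116104), np.float32(4.0502095))
roller [297.94876 148.01636] [ 0.4587 -0.1449] 12.679277 (np.float32(70.8064), np.float32(21.769176))
to go along n 15.495921182962322 roller offset along u 13.124842971953399 yaw diff 5.7578325
```

The measurement shows the roller has kept its 5.8° yaw and so drifted 13 mm along the line, with 15 mm still to go. A plain push rolls it but does not straighten it.

My fix is to straddle it loosely with the fingers, one in front and one behind, with the gap wider than the barrel so nothing is gripped. Then I'll roll it back at an angle to undo the drift, straighten it, and roll it forward. First I turn the hand.

Emit:
{"op": "jog_arm", "data": {
  "commands": "-1 0 0 0 -8 0 5; -1 0 0 0 -8 0 5; -1 0 0 0 -8 0 5; 0 0 0 0 -8 0 5; 0 0 0 0 -8 0 5; 0 0 0 0 -8 0 5; 0 0 0 0 -8 0 5; 0 0 0 0 -8 0 5; 0 0 0 0 -8 0 5; 0 0 0 0 -8 0 5; 0 0 0 0 -8 0 5; 0 0 0 0 0 0 5"
}}

```text
time: 9.45
tcp_pos: [0.4398, -0.1435, 0.1072]
orientation: [-1.558, -0.133, 0.143]
ft_force: [-0.3, -0.1, 0.1]
finger_gap: 0.05
```

```bash
sed -i "s/^T=.*/T=np.c_[[np.cos(a),np.sin(a),0],[0,0,-1],[-np.sin(a),np.cos(a),0]]/" go.py; python3 go.py .4587 -.1449 .01 12.7; python3 -c "
from rig import robot;print(robot.state()['q'].round(2))"
```

```text
9.45 [ 0.4398 -0.1435  0.1072] shift cm [ 1.89  9.71 -0.55] then-axes [ 1.82  9.72 -0.55] turn [-0.51 -2.61 -0.31] F [-0.25 -0.06  0.11]
[-0.56 -0.04  2.11  0.    1.08 -2.31]
```

Emit:
{"op": "jog_arm", "data": {
  "commands": "0.9 0 -0.3 -0.3 -1.3 -0.2 5; 0.8 2 -0.2 -0.2 -1.3 -0.1 5; 0 2.5 0 0 0 0 5; 0 2 0 0 0 0 5; 0 0 0 0 0 0 5"
}}

```text
time: 9.95
tcp_pos: [0.461, -0.1428, 0.0413]
orientation: [-1.567, -0.175, 0.168]
ft_force: [-0.4, 0.1, -0.3]
finger_gap: 0.0499
```

```bash
python3 go.py .4587 -.1449 .01 12.7
```

```text
9.95 [ 0.461  -0.1428  0.0413] shift cm [-0.28  3.13 -0.14] then-axes [-0.27  3.13 -0.15] turn [ 0.19 -0.19  0.22] F [-0.45  0.06 -0.28]
```

Emit:
{"op": "jog_arm", "data": {
  "commands": "-0.2 0.8 -0.15 0.2 -0.2 0.2 5; 0 0.8 0 0 0 0 5; 0 0.7 0 0 0 0 5; 0 0.4 0 0 0 0 5; 0 0 0 0 0 0 5"
}}

```text
time: 10.45
tcp_pos: [0.4615, -0.1454, 0.0147]
orientation: [-1.566, -0.176, 0.171]
ft_force: [-0.1, -0.5, 0.7]
finger_gap: 0.0502
```

```bash
python3 go.py .4587 -.1449 .01 12.7
python3 - <<'E'
from h import *
w=cams.camera('wrist');cv2.imwrite('pics/w6.png',w[:,:,::-1])
E
```

```text
10.45 [ 0.4615 -0.1454  0.0147] shift cm [-0.27  0.47  0.12] then-axes [-0.26  0.47  0.12] turn [ 0.15 -0.05  0.19] F [-0.13 -0.52  0.66]
```

View pics/w6.png

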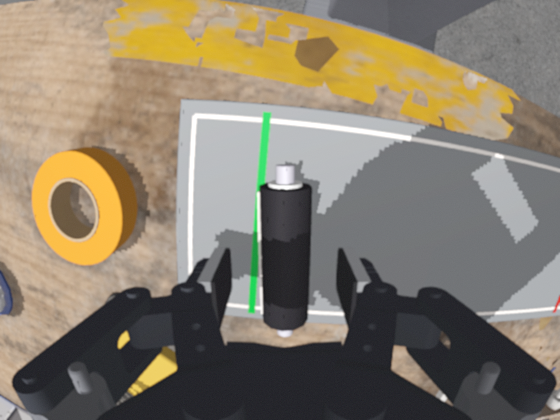

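The view shows the roller between the open fingers, (285,255), parallel to the pads, with the green line to its left, (252,312)–(268,113). I'll lower to axis height and close to a loose fit of 26 mm.

Emit:
{"op": "jog_arm", "data": {
  "commands": "-0.2 0.3 0.1 0.1 0 0.2 4; 0 0.1 0 0 0 0 3.2; 0 0 0 0 0 0 2.8; 0 0 0 0 0 0 2.6; 0 0 0 0 0 0 2.6",
  "newtons": 20
}}

```text
time: 11.0
tcp_pos: [0.4601, -0.1455, 0.0117]
orientation: [-1.566, -0.175, 0.172]
ft_force: [0.4, -0.3, -0.6]
finger_gap: 0.0262
```

```bash
cat > look.py <<'E'
import sys
from h import *
f=sys.argv[1]
s=robot.state();im=cams.camera('wrist');cv2.imwrite(f,im[:,:,::-1]);m=masks(im)
print(s['time'],s['tcp_pos'].round(4),'gap',s['finger_gap'].round(4),'F',s['ft_force'].round(1))
Rt=R.from_rotvec(s['orientation']).as_matrix();print('tool yaw',np.degrees(np.arctan2(Rt[1,0],Rt[0,0])).round(2))
d=np.array([np.cos(np.radians(6.92)),np.sin(np.radians(6.92))]);n=np.array([d[1],-d[0]]);g=np.array([.4475,-.1619])
# dark barrel above the finger tips, rows where it stands alone on the grey mat
W=[]
for r in range(150,240,2):
    row=im[r].max(1)<60; row[:235]=0; row[335:]=0; x=np.where(row)[0]
    if len(x)>=30: W.append([r,x.min(),x.max()])
W=np.array(W);W=W[2:]
for nm,col in [('left',1),('right',2)]:
    k=np.polyfit(W[:,0],W[:,col],1)
mid=(W[:,1]+W[:,2]+1)/2;P=np.c_[mid,W[:,0]];X=onto('wrist',P,.015,s)[:,:2]
v=np.linalg.svd(X-X.mean(0))[2][0];v*=np.sign(v[0])
# far barrel end along axis
top=W[0,0]-4;e=onto('wrist',[[mid[0],top]],.022,s)[0,:2]
yaw=np.degrees(np.arctan2(v[1],v[0]));c=e+v*.035
print('rows',W[0],W[-1],'roller yaw',yaw.round(2),'diff',(yaw-6.92).round(2),'centre',c.round(4),'togo mm',((g-c)@n*1000).round(1),'along mm',((c-g)@d*1000).round(1))
E
python3 look.py pics/w7.png; python3 go.py .4587 -.1449 .01 12.7
```

```text
11.05 [ 0.4601 -0.1455  0.0117] shift cm [-0.13  0.17  0.09] then-axes [-0.13  0.17  0.09] turn [ 0.15 -0.06  0.09] F [ 0.37 -0.4   0.14]Traceback (most recent call last):
  File "look.py", line 5, in <module>
    print(s['time'],s['tcp_pos'].round(4),'gap',s['finger_gap'].round(4),'F',s['ft_force'].round(1))
                                                ^^^^^^^^^^^^^^^^^^^^^
AttributeError: 'float' object has no attribute 'round'
```

```bash
sed -i "s/s\['finger_gap'\].round(4)/round(s['finger_gap'],4)/" look.py; python3 look.py pics/w7.png
```

```text
11.05 [ 0.4601 -0.1455  0.0117] gap 0.0264 F [ 0.4 -0.4  0.1]
tool yaw 12.64Traceback (most recent call last):
  File "look.py", line 15, in <module>
    k=np.polyfit(W[:,0],W[:,col],1)
    raise TypeError("expected non-empty vector for x")
TypeError: expected non-empty vector for x
```

Run:
```python
import cv2
im=cv2.imread('pics/w7.png')
for r in (180,200,215,230): print(r,im[r,220:345:4].max(1).tolist())
```

```text
180 [193, 193, 192, 193, 193, 192, 193, 193, 192, 217, 229, 214, 193, 192, 219, 249, 255, 238, 192, 125, 125, 181, 193, 192, 192, 192, 192, 192, 193, 192, 192, 192]
200 [193, 192, 193, 192, 193, 192, 192, 193, 193, 255, 60, 57, 64, 67, 70, 75, 73, 71, 67, 63, 59, 53, 44, 115, 126, 151, 191, 190, 190, 178, 126, 125]
215 [192, 191, 192, 192, 192, 192, 191, 192, 195, 249, 74, 57, 63, 67, 72, 74, 74, 69, 65, 63, 57, 52, 41, 116, 148, 184, 123, 124, 124, 125, 123, 123]
230 [191, 191, 191, 183, 190, 191, 190, 183, 205, 236, 117, 56, 63, 67, 70, 75, 71, 68, 64, 61, 58, 51, 35, 122, 124, 125, 124, 123, 124, 124, 124, 124]
```

```bash
python3 - <<'E'
t=open('look.py').read()
a=t.index('# dark barrel');
t=t[:a]+'''# right-hand (+y) silhouette edge of the barrel, one radius from the axis, at about axis height
W=[]
for r in range(150,246):
    row=im[r].max(1)<95; row[:235]=0; row[345:]=0; x=np.where(row)[0]
    if len(x)>=28: W.append([r,x.max()+1])
W=np.array(W);X=onto('wrist',np.c_[W[4:,1],W[4:,0]],.016,s)[:,:2]
v=cv2.fitLine(X.astype(np.float32)*1000,cv2.DIST_HUBER,0,.01,.01).ravel()[:2];v*=np.sign(v[0]);yaw=np.degrees(np.arctan2(v[1],v[0]))
nv=np.array([v[1],-v[0]])
e=onto('wrist',[[W[0,1]-20,W[0,0]]],.022,s)[0,:2]
q=X.mean(0)+nv*.012;c=q+v*((e-q)@v+.035)
print('rows',W[0],W[-1],'roller yaw',yaw.round(2),'diff',(yaw-6.92).round(2),'centre',c.round(4),'togo mm',((g-c)@n*1000).round(1),'along mm',((c-g)@d*1000).round(1))
'''
open('look.py','w').write(t)
E
python3 look.py pics/w8.png
```

```text
11.1 [ 0.4601 -0.1455  0.0117] gap 0.0259 F [-0.4 -0.4 -0.3]
tool yaw 12.64
rows [194 312] [245 311] roller yaw 12.44 diff 5.52 centre [ 0.4586 -0.145 ] togo mm 15.4 along mm 13.1
```

Emit:
{"op": "jog_arm", "data": {
  "commands": "-0.1 0 0 0 0 0 2.55; 0 0 0.2 0 -2 0 2.55; 0 0 0.2 0 -2 0 2.55; 0 0 0.2 0 -2 0 2.55; 0 0 0.2 0 -2 0 2.55; 0 0 0.1 0 -1.5 0 2.55; 0 0 0 0 0 0 2.55"
}}

```text
time: 11.85
tcp_pos: [0.4571, -0.1379, 0.0124]
orientation: [-1.554, -0.311, 0.306]
ft_force: [0.0, 0.4, -1.1]
finger_gap: 0.0253
```

```bash
python3 look.py pics/w9.png
```

```text
11.85 [ 0.4571 -0.1379  0.0124] gap 0.0253 F [ 0.   0.4 -1.1]
tool yaw 22.52
rows [196 317] [245 313] roller yaw 18.26 diff 11.34 centre [ 0.4563 -0.1374] togo mm 23.3 along mm 11.7
```

The loose straddle works: the roller's yaw is now +11.3°, with only about 1 N on the hand. Now I'll roll it back along its own rolling direction.

Emit:
{"op": "jog_arm", "data": {
  "commands": "0 0.1 0 0 2 0 2.6; 0 0 0.2 0 2 0 2.6; 0 0 0.4 0 0 0 2.6; 0 0 0.5 0 0 0 2.6; 0 0 0.5 0 0 0 2.6; 0 0 0.5 0 0 0 2.6; 0 0 0.5 0 0 0 2.6; 0 0 0.5 0 0 0 2.6; 0 0 0.5 0 0 0 2.6; 0 0 0.4 0 0 0 2.6; 0 0 0.2 0 0 0 2.6; 0 0 0 0 0 0 2.6"
}}

```text
time: 13.1
tcp_pos: [0.4422, -0.0941, 0.0108]
orientation: [-1.56, -0.254, 0.25]
ft_force: [0.8, 0.1, -0.0]
finger_gap: 0.0261
```

```bash
python3 look.py pics/w10.png
```

```text
13.1 [ 0.4422 -0.0941  0.0108] gap 0.0261 F [ 0.8  0.1 -0. ]
tool yaw 18.4
rows [199 314] [245 313] roller yaw 18.12 diff 11.2 centre [ 0.4422 -0.0924] togo mm 69.6 along mm 3.2
```

Emit:
{"op": "jog_arm", "data": {
  "commands": "0 0 0.3 0 0 0 2.6; 0 0 0.4 0 0 0 2.6; 0 0 0.3 0 0 0 2.55; 0 0 0.1 0 2.5 0 2.55; 0 0 0.1 0 2.5 0 2.55; 0 0 0.1 0 2.5 0 2.55; 0 0 0.1 0 2.5 0 2.55; 0 0 0 0 2.5 0 2.55; 0 0 0 0 2.3 0 2.55; 0 0 0 0 0 0 2.55"
}}

```text
time: 14.15
tcp_pos: [0.4379, -0.0796, 0.0111]
orientation: [-1.575, -0.044, 0.038]
ft_force: [0.1, -1.7, 0.6]
finger_gap: 0.0256
```

```bash
python3 look.py pics/w11.png
```

```text
14.15 [ 0.4379 -0.0796  0.0111] gap 0.0256 F [ 0.1 -1.7  0.6]
tool yaw 3.01
rows [198 306] [245 309] roller yaw 7.64 diff 0.72 centre [ 0.4382 -0.0789] togo mm 83.5 along mm 0.7
```

Emit:
{"op": "jog_arm", "data": {
  "commands": "0 0 0 0 1.2 0 2.55; 0 0 0 0 0 0 2.55; 0 0 0 0 -2.5 0 2.6; 0 0 -0.1 0 -2.5 0 2.6; 0 0 -0.3 0 0 0 2.6; 0 0 -0.4 0 0 0 2.6; 0 0 -0.5 0 0 0 2.6; 0 0 -0.5 0 0 0 2.6; 0 0 -0.5 0 0 0 2.6; 0 0 -0.3 0 0 0 2.6; 0 0 -0.1 0 0 0 2.6; 0 0 0 0 0 0 2.6"
}}

```text
time: 15.4
tcp_pos: [0.4412, -0.1088, 0.011]
orientation: [-1.573, -0.096, 0.091]
ft_force: [-0.1, 0.8, -0.2]
finger_gap: 0.0256
```

```bash
python3 look.py pics/w12.png
```

```text
15.4 [ 0.4412 -0.1088  0.011 ] gap 0.0256 F [-0.1  0.8 -0.2]
tool yaw 6.84
rows [198 311] [245 305] roller yaw 7.92 diff 1.0 centre [ 0.4416 -0.1104] togo mm 51.8 along mm 0.4
```

Emit:
{"op": "jog_arm", "data": {
  "commands": "0 0 -0.3 0 0 0 2.6; 0 0 -0.4 0 0 0 2.6; 0 0 -0.5 0 0 0 2.6; 0 0 -0.5 0 0 0 2.6; 0 0 -0.5 0 0 0 2.6; 0 0 -0.5 0 0 0 2.6; 0 0 -0.5 0 0 0 2.6; 0 0 -0.4 0 0 0 2.6; 0 0 -0.3 0 0 0 2.6; 0 0 -0.2 0 0 0 2.6; 0 0 -0.1 0 0 0 2.6; 0 0 0 0 0 0 2.6"
}}

```text
time: 16.65
tcp_pos: [0.4465, -0.1541, 0.0112]
orientation: [-1.573, -0.096, 0.091]
ft_force: [0.5, 0.2, -1.0]
finger_gap: 0.026
```

```bash
python3 look.py pics/w13.png
```

```text
16.65 [ 0.4465 -0.1541  0.0112] gap 0.026 F [ 0.5  0.2 -1. ]
tool yaw 6.85
rows [198 313] [245 312] roller yaw 8.31 diff 1.39 centre [ 0.4466 -0.1525] togo mm 9.5 along mm 0.2
```

Emit:
{"op": "jog_arm", "data": {
  "commands": "0 0 -0.2 0 1.5 0 2.55; 0 0 -0.2 0 1.5 0 2.55; 0 0 -0.2 0 1.6 0 2.55; 0 0 -0.1 0 0 0 2.55; 0 0 0 0 0 0 2.55; 0 0 0 0 -2.2 0 2.6; 0 0 0 0 -2.2 0 2.6; 0 0 0 0 0 0 2.6"
}}

```text
time: 17.5
tcp_pos: [0.447, -0.1612, 0.0111]
orientation: [-1.573, -0.09, 0.086]
ft_force: [0.3, -0.8, -0.8]
finger_gap: 0.0262
```

```bash
python3 look.py pics/w14.png
```

```text
17.5 [ 0.447  -0.1612  0.0111] gap 0.0262 F [ 0.3 -0.8 -0.8]
tool yaw 6.41
rows [199 312] [245 311] roller yaw 5.97 diff -0.95 centre [ 0.4475 -0.1605] togo mm 1.4 along mm 0.1
```

Emit:
{"op": "jog_arm", "data": {
  "commands": "0 0 -0.1 0 0 0 2.6; 0 0 -0.05 0 0 0 2.6; 0 0 0 0 0 0 2.6; 0 0 0 0 0 0 3.2; 0 0 0 0 0 0 4; 0 0 0 0 0 0 5; 0 0 0 0 0 0 5"
}}

```text
time: 18.25
tcp_pos: [0.4472, -0.1629, 0.0111]
orientation: [-1.573, -0.088, 0.084]
ft_force: [-0.7, 0.2, 0.3]
finger_gap: 0.0497
```

```bash
python3 look.py pics/w15.png
```

```text
18.25 [ 0.4472 -0.1629  0.0111] gap 0.0497 F [-0.7  0.2  0.3]
tool yaw 6.27
rows [199 314] [245 313] roller yaw 7.81 diff 0.89 centre [ 0.4476 -0.1607] togo mm 1.2 along mm 0.3
```

Emit:
{"op": "jog_arm", "data": {
  "commands": "0 -0.5 0 0 0 0 5; 0 -1.5 0 0 0 0 5; 0 -3 0 0 0 0 5; 0 -4 0 0 0 0 5; 2 -2 0 0 0 0 5; 3 0 0 0 0 0 5; 2 0 0 0 0 0 5; 0 0 0 0 0 0 5; 0 0 0 0 0 0 5"
}}

```text
time: 19.2
tcp_pos: [0.5182, -0.1543, 0.1286]
orientation: [-1.573, -0.089, 0.082]
ft_force: [-0.3, 0.9, -0.4]
finger_gap: 0.05
```

Run:
```python
from h import *
s=robot.state();im=cams.camera('wrist');cv2.imwrite('pics/w16.png',im[:,:,::-1]);print(s['time'],s['tcp_pos'].round(4))
g=project(np.array([[.4475,-.1619,.003]]),s);print(g)
```

```text
19.2 [ 0.5182 -0.1543  0.1286]
[[284.07890629 115.67121576]]
```

View pics/w16.png

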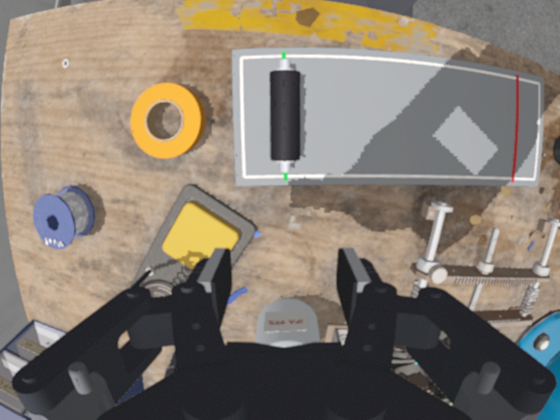

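The roller lies over the green line, with the line's ends showing past both journals at (284,56) and (286,177). The tape roll is at (167,120). I'll measure numerically.

Run:
```python
from h import *
s=robot.state();im=cv2.imread('pics/w16.png')[:,:,::-1].copy();m=masks(im)['green'].copy()
m[:, :270]=0;m[:,300:]=0;m[:45]=0;m[190:]=0
ys,xs=np.where(m);W=onto('wrist',np.c_[xs,ys],.003,s)[:,:2]
A=W[ys<110].mean(0);B=W[ys>110].mean(0);g=onto('wrist',[[284,56]],.003,s)
v=cv2.fitLine((W*1000).astype(np.float32),cv2.DIST_L2,0,.01,.01).ravel()[:2];v*=np.sign(v[0])
pr=W@v;gc=W.mean(0)+v*((pr.max()+pr.min())/2-W.mean(0)@v)
k=np.zeros(im.shape[:2],np.uint8);k[62:170,262:306]=im[62:170,262:306].max(2)<95
k=cv2.morphologyEx(k,cv2.MORPH_OPEN,np.ones((5,5)))
P=blob(k>0,(262,62,306,170));c,e,L=world_axis(P,.015,s)
n=np.array([v[1],-v[0]])
print('green',gc,np.degrees(np.arctan2(v[1],v[0])),'len',np.ptp(pr)*1000,len(xs));print('roller',c,np.degrees(np.arctan2(e[1],e[0])),L)
print('short of line',(gc-c)@n*1000,'along',(c-gc)@v*1000)
# objects from top
t=cams.camera('top');h=cv2.cvtColor(t,cv2.COLOR_RGB2HSV);h0=cv2.cvtColor(cv2.imread('pics/top0.png'),cv2.COLOR_BGR2HSV)
for nm,hh in (('before',h0),('after',h)):
    print(nm,'tape',blob((hh[...,0]<20)&(hh[...,1]>170)&(hh[...,2]>180),(365,185,405,228)).mean(0),'tumbler',blob((hh[...,0]>100)&(hh[...,0]<125)&(hh[...,1]>120),(135,210,180,248)).mean(0),'loupe',blob(hh[...,2]<70,(222,205,250,233)).mean(0))
```

```text
green [ 0.44750736 -0.16177218] 6.99536 len 107.0075744047298 61
roller [ 0.44686807 -0.16110194] 6.731627 (np.float32(69.96039), np.float32(23.03462))
short of line 0.7431014656142694 along -0.5529001392589551Traceback (most recent call last):
  File "<stdin>", line 17, in <module>
  File "h.py", line 26, in blob
    i=1+np.argmax(st[1:,4]);ys,xs=np.where(l==i);P=np.c_[xs,ys].astype(np.float32)
        ~~~~~~~~~^^^^^^^^^^
    return _wrapfunc(a, 'argmax', axis=axis, out=out, **kwds)
    return bound(*args, **kwds)
ValueError: attempt to get argmax of an empty sequence
```

Roller: 0.7 mm short of the line's centre, 0.6 mm off along it, 0.3° yaw. I'll check quickly that the neighbours haven't moved, then hand in.

Run:
```python
from h import *
from rig import ticket
t=cams.camera('top');t0=cv2.imread('pics/top0.png')[:,:,::-1]
for nm,(x0,y0,x1,y1) in {'tape':(370,190,400,222),'loupe':(226,208,247,230),'tumbler':(140,213,175,244)}.items():
    a,b=[np.float32(cv2.cvtColor(np.ascontiguousarray(i[y0:y1,x0:x1]),cv2.COLOR_RGB2GRAY)) for i in (t0,t)]
    print(nm,'shift px',np.round(cv2.phaseCorrelate(a,b)[0],2),'mean diff',np.abs(a-b).mean().round(1))
s=robot.state();print(s['time'],s['ft_force'].round(1),np.abs(s['qvel']).max());print(ticket.close_job())
```

```text
tape shift px [-0.07  0.59] mean diff 15.7
loupe shift px [-0.05 -0.08] mean diff 1.5
tumbler shift px [ 0.02 -0.01] mean diff 1.4
19.35 [-0.  -0.8 -0.4] 0.003686455111548514
the job is handed in; nothing more can be done
None
```

The roller is on the green line and the job is handed in at 19.35 s. The last wrist view put it 0.7 mm short of the line's centre, 0.6 mm off along the line and about 0.3° from parallel.

- **First push:** A plain push with both fingertips rolled the roller to 15 mm short of the line. It kept its 5.8° skew and drifted 13 mm along the line.
- **Correction:** I set the fingers loosely either side of the barrel, leaving a 25.5–26 mm gap around the 24 mm barrel so it was not gripped. I rolled it back at an angle, straightened it with small twists, and rolled it forward onto the line. The twists turned it slightly on the mat, so the whole path was not pure rolling. Hand force readings stayed within about 2 N.
- **Neighbours:** The top camera shows the loupe and tumbler unmoved, with less than 0.1 px shift. The tape roll check was less clear, at 0.6 px (about 1.5 mm) shift and a large brightness change. I put this down to the arm or its shadow, since the hand only passed about 10 cm above it, but I did not confirm that.
- **Yaw readings:** Two close-up readings just before I lifted the hand disagreed by about 2° (−1.0° and +0.9°). The 0.3° above comes from the clearer view after lifting.

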